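# Load the stage and peel a cover off the stack

## Robot

A 6-joint arm with a two-finger parallel gripper is mounted at the origin on the work surface. World frame = base frame: x ahead of the robot, y to its left, z up, the work surface at z = 0. Lengths are in m, angles in rad, forces in N, time in s.
With the tool pointing down it reaches from about 0.4 to 0.825 m from the base axis. Payload 7 kg.
Tool frame: the origin (TCP) lies midway between the tips of the shut fingers; the grasp point (between the pads) lies 19 mm behind it; z points along the fingers, y is the line along which they close (so a half turn about z gives the same grasp; the last joint's range is limited). The gripper opens to 85 mm and grips with 20 to 120 N. Pads are 22 mm wide; open, the fingers measure 114 mm over their backs; the gripper's body (76 mm by 85 mm) begins 54 mm behind the grasp point. The pads swing forward as they close: fully open they stand 13 mm farther back than shut.
Start: joints at [-0.883, 0.359, 0.012, 0, -1.224, -0.288], TCP at [0.263, -0.622, 0.231] pointing down, gripper open.
Joint ranges: [-3.07, 3.07], [-1.43, 2.12], [-1.02, 1.25], [-3.03, 1.67], [-3.05, -0], [-3.03, 3.03]. Speed limits (rad/s): [2.39, 2.39, 3.01, 3.14, 3.14, 3.14].

## Interface

Orientations are given as a 3x3 rotation matrix whose columns are the frame's x, y, z axes.
In Python, from bench import ctrl, optics, models gives the robot as it stands.
- The arm moves only by the tool servo_tool, never from a script. Its argument "series" is a list that holds one entry, the list of rows, each a list of 7 numbers: the shift along the world's x, y, z in m, then the turn, a rotation vector about the world's x, y, z in degrees, then the closure, from 0 (fully open) to 1 (shut). A call has 1 to 10 rows; each row is the pose to reach, as a shift and turn from the pose commanded when the call began; what a row does not reach only later rows make up. A row lasts 1/8 s, in which the tool goes at most 62.5 mm and 10.7 degrees, less where a joint would pass 70% of its speed; a pose out of reach is approached as far as the arm can. A call with a gripper value outside its range is refused whole. The fingers move at their own pace and stop on an object; "squeeze" is the grip in N (left out, the last holds). Time passes only in rows, so rows that repeat a pose let the fingers close. It gives the time, the measured TCP pose, the force, the opening and the grip force at its end, in the units of the state.
- ctrl.observe(): the state, without advancing time (a new reading comes with each control period).
- optics.snapshot(name): name is "scene" or "top" or "wrist"; returns a dict with "img" (480x640x3 uint8, blue, green, red), "camera_matrix" (3x3 intrinsics, pixels), "R" (3x3) and "t" (3): a world point X has camera coordinates R X + t. Camera axes: x right, y down, z forward; pixel columns grow to the right and rows downward; lengths in m; the calibration is good to about 2 mm. A picture is of the moment at which its call begins. There is no depth.
- ctrl.job_done(): hands the job in; it is judged then, once.
Trained networks look in a picture, given as the dict that the camera call returned (one of the last four; its "shot" number tells which), for a name from the list of things; names that differ only in an ending like _2 or _b are one class to them, and where a whole thing is asked for, a point or a joint stands for the part that bears it (a point fixed in the world has none). Each returns a list of dicts, best first, with "confidence" (0 to 1); they miss things now and then, are a little off and sometimes report something else, mostly with a low value. They report only what shows in the picture. A call takes as long as a camera call. They do not tell look-alikes from the thing itself.
- models.find_in(label, picture): "location" ([x, y, z] in m, in the coordinates of the camera as it stood for that picture, good to about 4 mm: the middle of the surface that is visible of it).
- models.place_of(label, picture): "location" ([x, y, z] in m, in the coordinates of the camera as it stood for that picture, good to about 4 mm: a listed point, or the origin of a listed thing).
The state is a dict: "clock": time; "qpos": joint angles; "joint_vel": joint speeds; "joint_torque": joint torques, N m; "ee_pos": TCP position; "tcp_rot": TCP orientation; "ft_force": force on the tool from outside, world axes, zero at the start; "moment": the same for the moment, N m; "grip_width": opening from 0.0 (shut) to 1.0 (fully open); "grip_force": force on a finger pad.
Only numpy, scipy, OpenCV 4.12 (cv2) and the standard library are available. Lean on these libraries where they do the work, as an engineer would, in place of code of your own. Each camera call takes 0.05 s, during which the arm holds its last target. There are 200 camera calls.

## Task

Put the small round sample dish on the stage plate, centred midway between its two stops, and let go of it. Then take the top cover of the sticky stack by its corner tab and peel it off: raise that corner first while the opposite corner still rests on the stack, leaving the rest of the stack standing where it is. Finish while holding the cover in the gripper, still and roughly level, centred about 10 cm above the dish; disturb nothing else on the bench.

Things in the scene. Friction and masses are not known exactly. Their poses are not given: they have to be found in the camera images.
- dish_center (a point): centre of the sample dish, half-way up: a loose white round dish 50 mm across and 20 mm high with a dark inside and a small metal chip in it, about 60 g, standing on the bench (its own z is up)
- stage_center (a point): centre of the upper face of the fixed steel stage plate, where the dish belongs (engraved 58 mm circle). Plate 120 (x) x 140 (y) mm, its face 26 mm above the bench, on a base 130 x 150 mm. Two stop blocks stand on it, centred at +48 and -48 mm along y, each 50 mm long (x), 12 mm thick (y), 10 mm high: 84 mm clear between them; open along x. z is up
- cover_center (a point): centre of the top cover of the stack, half-way through its flat plate: a loose white plastic cover, 120 mm along x, 100 mm along y, about 90 g. Plate 3 mm thick; a skirt 3 mm thick reaches down to 8.5 mm below this point all round. At the start this point is 47.5 mm above the bench. z is up
- cover_tab (a point): middle of the cover's pull tab: an upright flat tab 9 mm thick, 28 mm long, 30 mm high, standing on the plate at one corner, 43 mm along -x and 35 mm along -y from the cover's centre. Its length runs along the diagonal, +0.69 rad (counterclockwise from above) from the cover's x. This point is 15 mm above the plate's upper face, 15 mm below the tab's top
- cover_far (a point): the cover's corner diagonally opposite the tab, 58 mm along x and 48 mm along y from the cover's centre, half-way through the plate; axes as the cover's
- stack_top (a point): centre of the top of the rest of the stack, on which the cover's plate lies, 46 mm above the bench: four nested white covers 120 x 100 mm on a steel base plate 170 (x) x 150 (y) x 10 mm, one loose piece of about 0.85 kg standing on the bench. Axes as the top cover's at the start; z is up
- stack: the same rest of the stack, origin at the middle of the underside of its base plate
- cover: the same top cover, origin 8.5 mm below its centre. Two sprung rubber pads of the stack press on its skirt from inside, at x = +35 mm on both y sides, and hold it: pulled straight up, the rest of the stack comes along (about 8 N); peeled from the tab, less than 5 N does. Tilting it 0.25 rad about the far corner frees it
- dish: the same dish, origin at the middle of its underside
- tape: bystander: ring of paper tape, 64 mm across, 18 mm high
- tweezers: bystander: steel tweezers lying flat, 120 mm long, 6 mm high
- petri: bystander: empty shallow glass dish, 90 mm across, 15 mm high
- bottle: bystander: amber bottle, 54 mm across, 110 mm high
- waferbox: bystander: grey square wafer box, 114 mm wide, 42 mm high
- weight: bystander: small steel weight with a knob, 36 mm across, 38 mm high
- driver: bystander: screwdriver lying flat
Not all that is in view belongs to the job. What is shaped like the dish but yellow is not meant. What is shaped like the part that bears stage_center but red is not meant.

How it is judged:
On the way, in this order (a step that is already met when the one before it is completed fails the run):
1. the dish stands centred on the stage plate, let go (horizontal distance between dish_center and stage_center below 0.008 m and z of dish_center in the frame of stage_center between 0.006 and 0.014 m and angle between dish's own z axis and vertical below 0.1 rad and linear speed of dish below 0.03 m/s and contact force between the fingers and dish below 0.05 N), for 0.3 s.
2. the cover's tab corner is raised more than 15 mm in the fingers while the opposite corner still rests on the stack (within 6 mm) (contact force between the fingers and cover above 0.5 N and z of cover_tab in the frame of stack_top above 0.0325 m and z of cover_far in the frame of stack_top below 0.0075 m), for 0.05 s.
At the end, for the whole second after the job is handed in: The gripper holds the cover still, within 20 degrees of level, its centre within 30 mm of the dish's centre seen from above and 70 to 180 mm above the stage plate's face; the dish stands on the stage plate within 8 mm of its centre; the rest of the stack stands upright within 20 mm of where it was (horizontal distance between dish_center and stage_center below 0.008 m and z of dish_center in the frame of stage_center between 0.006 and 0.014 m and horizontal distance between cover_center and dish_center below 0.03 m and z of cover_center in the frame of stage_center between 0.07 and 0.18 m and angle between cover's own z axis and vertical below 0.35 rad and linear speed of cover below 0.04 m/s and contact force between the fingers and cover above 0.5 N and contact force between cover and stack below 0.05 N and distance of stack from where it was at the start of the episode below 0.02 m and angle between stack's own z axis and vertical below 0.05 rad); the arm keeps its last pose, push and grip.
It fails at once if the rest of the stack is lifted, tipped or dragged (distance of stack from where it was at the start of the episode above 0.02 m or angle between stack's own z axis and vertical above 0.12 rad).
It fails at once if a bystander is pushed more than 30 mm (distance of any of tape, tweezers, petri, bottle, waferbox, weight, driver from where it was at the start of the episode above 0.03 m).
It fails at once if the dish is tipped (angle between dish's own z axis and vertical above 0.6 rad).
It also fails if it takes over 56 s, if anything falls off the work surface, if the arm or the gripper's body presses on something with over 40 N, if the wrist force passes 120 N, or if a joint passes its speed limit or range.

## Working session

There is one attempt and no reset: what is moved stays moved. The work goes in short steps, Python scripts to look and compute and a tool call to move; the robot and the scene stay as the last step left them, time stands still between calls to the robot, and variables do not carry over. Pictures are saved under pics/ and viewed, at most 11 in all, crops included, and the job is handed in when it is done.

Besides the shell and the picture viewer there is one more tool, called after ">>>" by a JSON object that holds its "op" and its "data". servo_tool: Moves the arm, as the interface text tells. Its arguments: {"type":"object","properties":{"series":{"type":"array","items":{"type":"array","items":{"type":"array","items":{"type":"number"}}}},"squeeze":{"type":"number"}},"required":["series"]}

```bash
mkdir -p pics; cat > h.py <<'E'
import numpy as np, cv2
from bench import ctrl, optics, models
def world(p,s): return np.array(s["R"]).T@(np.array(p)-np.array(s["t"]))
def pix(X,s):
    c=np.array(s["R"])@np.array(X)+np.array(s["t"]); u=np.array(s["camera_matrix"])@c; return u[:2]/u[2]
def ray(u,v,z,s):
    R=np.array(s["R"]);o=-R.T@np.array(s["t"]);d=R.T@np.linalg.inv(np.array(s["camera_matrix"]))@np.array([u,v,1.]);return o+d*(z-o[2])/d[2]
def show(label,s,fn="place_of",n=3):
    for r in getattr(models,fn)(label,s)[:n]:
        X=world(r["location"],s); print(label,round(r["confidence"],2),X.round(4),pix(X,s).round(0))
E
python3 - <<'E'
from h import *
np.set_printoptions(suppress=True)
for c in ("top","scene"):
    s=optics.snapshot(c); cv2.imwrite(f"pics/{c}0.png",s["img"]); print(c)
    for l in ("dish_center","stage_center","cover_center","cover_tab","cover_far","stack_top","tape","tweezers","petri","bottle","waferbox","weight","driver"): show(l,s)
print(ctrl.observe())
E
```

```text
top
dish_center 0.79 [0.6113 0.073  0.0132] [304. 221.]
dish_center 0.56 [ 0.5707 -0.0179  0.0067] [333. 234.]
dish_center 0.34 [0.7378 0.0269 0.0029] [319. 182.]
stage_center 0.63 [0.3591 0.1887 0.0222] [266. 303.]
stage_center 0.6 [0.5807 0.2197 0.0245] [256. 231.]
cover_center 0.96 [ 0.4943 -0.2079  0.0429] [397. 257.]
cover_tab 0.6 [ 0.4473 -0.2241  0.064 ] [403. 272.]
cover_far 0.55 [ 0.5718 -0.1766  0.0495] [386. 231.]
tape 0.73 [0.739  0.0262 0.0021] [319. 182.]
tape 0.28 [ 0.443  -0.2255  0.062 ] [404. 273.]
tweezers 0.6 [ 0.3944 -0.0021 -0.0034] [329. 291.]
petri 0.6 [0.75   0.1872 0.0016] [268. 179.]
petri 0.54 [ 0.4974 -0.2073 -0.0021] [395. 257.]
bottle 0.69 [0.516  0.4639 0.0031] [178. 254.]
waferbox 0.86 [ 0.4673 -0.5148 -0.0034] [494. 266.]
weight 0.6 [ 0.7598 -0.1944 -0.0051] [388. 176.]
driver 0.85 [ 0.2894  0.3892 -0.0036] [201. 327.]
scene
dish_center 0.68 [0.607  0.0795 0.0134] [300. 295.]
dish_center 0.54 [ 0.571  -0.0144  0.0096] [296. 266.]
stage_center 0.86 [0.3618 0.1899 0.0298] [415. 288.]
cover_center 0.82 [ 0.4962 -0.2077  0.0501] [291. 202.]
cover_center 
[... 832 characters left out ...]
ray([-0.88290429,  0.35860508,  0.01189175, -0.00000157, -1.22405363,
       -0.2881009 ]), 'joint_vel': array([-0.00053833, -0.00005997, -0.00285317,  0.00006782, -0.00026116,
       -0.00094437]), 'joint_torque': array([  0.00140373, -58.29828143,  29.36588466,   6.94164813,
        -0.00065241,  -0.00000094]), 'ee_pos': array([ 0.26271106, -0.62176743,  0.23129507]), 'tcp_rot': array([[-0.92114252, -0.38922547,  0.00001978],
       [-0.38922547,  0.92114252, -0.00002175],
       [-0.00000976, -0.00002774, -1.        ]]), 'ft_force': array([-0.57831145, -0.74247853,  0.44928096]), 'moment': array([ 0.04865979, -0.03047269,  0.015155  ]), 'grip_force': 0.0, 'grip_width': 0.9963170427814758}
```

View pics/top0.png

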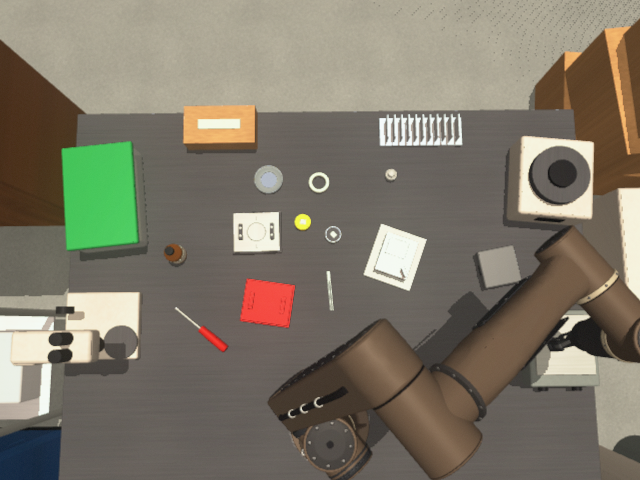

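View pics/scene0.png

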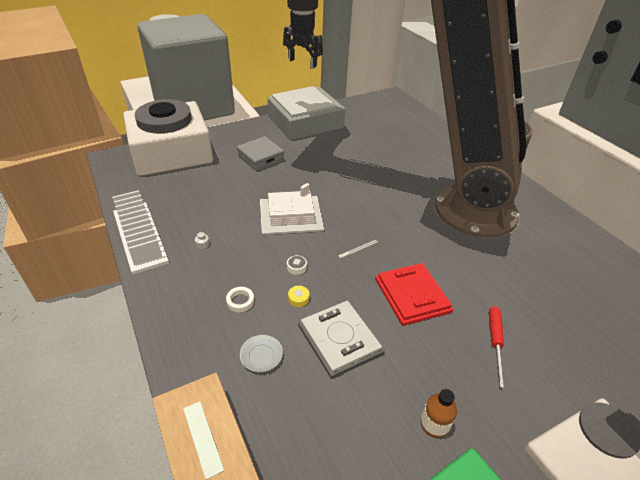

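Top view candidates:
- **Dish:** the white dish at (333,234), with a dark inside and a chip, against the yellow one at (303,222). The white one fits.
- **Stage:** the steel plate at (256,232), with an engraved circle and two stops, against the red one at (268,303). The steel one fits.
- **Cover:** on the stack at (397,257), with its tab at about (403,272).

I'll confirm these in one enlarged crop.

```bash
python3 - <<'E'
from h import *
np.set_printoptions(suppress=True)
s=optics.snapshot("top"); im=s["img"]
cv2.imwrite("pics/crop1.png",cv2.resize(im[190:310,230:430],None,fx=4,fy=4,interpolation=cv2.INTER_CUBIC))
g=cv2.cvtColor(im,cv2.COLOR_BGR2GRAY)
_,b=cv2.threshold(g,125,255,0)
cs,_=cv2.findContours(b,cv2.RETR_EXTERNAL,cv2.CHAIN_APPROX_NONE)
for c in cs:
    r=cv2.minAreaRect(c)
    if 100<cv2.contourArea(c)<4000 and 230<r[0][0]<430 and 190<r[0][1]<310:
        print(np.round(r[0],1),np.round(r[1],1),[ray(*p,0.01,s)[:2].round(4).tolist() for p in cv2.boxPoints(r)])
E
```

```text
[272. 297.] [35.4 28.6] [[0.3463, 0.2328], [0.432, 0.2181], [0.4117, 0.1111], [0.3263, 0.1266]]
[329.5 290.5] [39.5  4.3] [[0.4565, 0.0081], [0.4576, -0.0051], [0.3374, -0.0151], [0.3363, -0.002]]
[333. 234.] [16. 16.] [[0.5969, 0.0081], [0.5963, -0.0416], [0.5461, -0.0409], [0.5467, 0.0087]]
[394.6 256.8] [49.6 55.2] [[0.4437, -0.1043], [0.6057, -0.1639], [0.5529, -0.3079], [0.3922, -0.2466]]
[302.  221.5] [15. 16.] [[0.6359, 0.1044], [0.6353, 0.0545], [0.588, 0.0548], [0.5885, 0.1045]]
[256.  231.5] [39. 46.] [[0.6443, 0.2945], [0.6427, 0.1511], [0.5202, 0.151], [0.5218, 0.293]]
```

View pics/crop1.png

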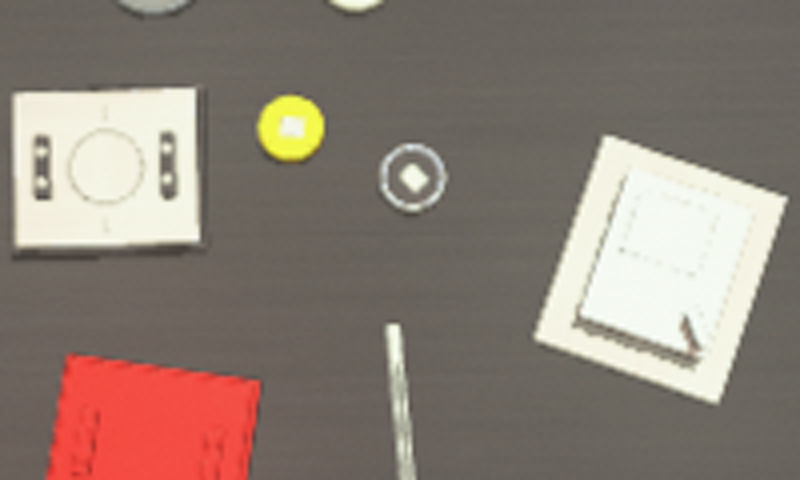

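The crop confirms it. The white dish with the dark inside and chip is at crop (412,178), the steel stage with its circle at (105,167), and the stack's tab at about (692,333). The yellow dish and the red plate are decoys. First move: go over to the dish.

>>> {"op": "servo_tool", "data": {"series": [[[0.028,0.054,0,0,0,6.7,0],[0.056,0.108,0,0,0,13.4,0],[0.084,0.162,0,0,0,20.1,0],[0.112,0.216,0,0,0,26.8,0],[0.14,0.27,0,0,0,33.5,0],[0.168,0.324,0,0,0,40.2,0],[0.196,0.378,0,0,0,46.9,0],[0.224,0.432,0,0,0,53.6,0],[0.252,0.486,0,0,0,60.3,0],[0.28,0.54,0,0,0,67.1,0]]], "squeeze": 30}}

```text
clock: 2.7
ee_pos: [0.5434, -0.0798, 0.2318]
tcp_rot: [[0.004, -1.0, 0.001], [-1.0, -0.004, 0.0], [-0.0, -0.001, -1.0]]
ft_force: [1.4, 0.2, 0.3]
grip_width: 1.0
grip_force: 0.0
```

>>> {"op": "servo_tool", "data": {"series": [[[0.014,0.03,-0.02,0,0,0,0],[0.028,0.062,-0.05,0,0,0,0],[0.028,0.062,-0.08,0,0,0,0],[0.028,0.062,-0.08,0,0,0,0]]]}}

```text
clock: 3.2
ee_pos: [0.5692, -0.0197, 0.1492]
tcp_rot: [[0.001, -1.0, -0.005], [-1.0, -0.001, -0.001], [0.001, 0.005, -1.0]]
ft_force: [0.1, 0.7, 0.1]
grip_width: 1.004
grip_force: 0.0
```

```bash
python3 - <<'E'
from h import *
np.set_printoptions(suppress=True)
o=ctrl.observe(); print(o["clock"],o["ee_pos"],o["tcp_rot"].round(3).tolist(),o["qpos"].round(2))
s=optics.snapshot("wrist"); cv2.imwrite("pics/w1.png",s["img"]); show("dish_center",s); show("stage_center",s)
s2=optics.snapshot("top"); show("stage_center",s2); show("dish_center",s2)
s2=optics.snapshot("scene"); show("stage_center",s2); show("dish_center",s2)
E
```

```text
3.2 [ 0.569211   -0.01968718  0.14922164] [[0.001, -1.0, -0.005], [-1.0, -0.001, -0.001], [0.001, 0.005, -1.0]] [ 0.31  0.26 -0.33 -0.   -0.99 -0.31]
dish_center 0.92 [0.607  0.0799 0.0131] [277. 339.]
dish_center 0.57 [ 0.573  -0.0176  0.0103] [314. 233.]
stage_center 0.63 [0.3584 0.1861 0.0244] [540. 444.]
dish_center 0.42 [ 0.5679 -0.0176  0.0086] [333. 235.]
dish_center 0.19 [0.74   0.0252 0.003 ] [319. 182.]
stage_center 0.75 [0.3651 0.1892 0.0278] [413. 289.]
stage_center 0.65 [0.5791 0.2221 0.0262] [340. 333.]
dish_center 0.86 [ 0.5721 -0.0141  0.0086] [296. 266.]
dish_center 0.58 [0.6093 0.0786 0.0125] [299. 296.]
```

View pics/w1.png

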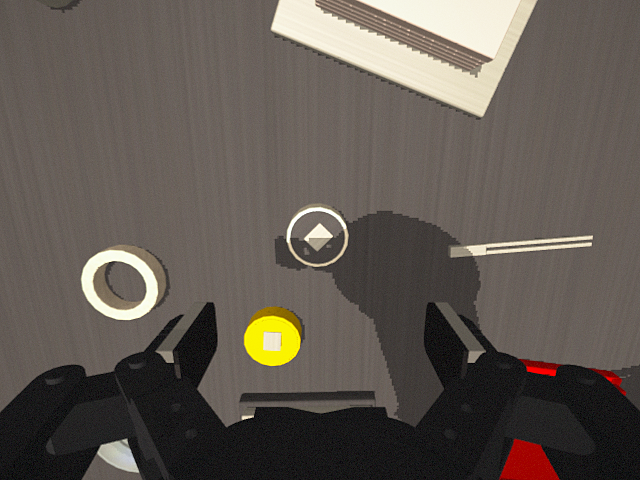

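The wrist view shows the white dish at (318,236) with the chip inside. The yellow one is at (272,337), and the stack is at the upper right. Next I'll refine the dish centre from its rim.

```bash
python3 - <<'E'
from h import *
np.set_printoptions(suppress=True)
s=optics.snapshot("wrist"); im=s["img"][190:280,270:365]
hsv=cv2.cvtColor(im,cv2.COLOR_BGR2HSV); b=((hsv[...,2]>150)&(hsv[...,1]<90)).astype(np.uint8)
cs,_=cv2.findContours(b,cv2.RETR_EXTERNAL,cv2.CHAIN_APPROX_NONE)
for c in cs:
    if len(c)>40:
        p,r=cv2.minEnclosingCircle(c); e=cv2.fitEllipse(c); print(p,r,e)
        for q in (p,e[0]): print(ray(q[0]+270,q[1]+190,0.015,s).round(4))
s=optics.snapshot("top"); print(ray(256,231.5,0.026,s), ray(333,234,.015,s))
print(pix([.571,-.017,.02],s),pix([.571,.023,.02],s))
E
```

```text
(50.44218444824219, 44.36509704589844) 30.845903396606445 ((50.36288833618164, 45.14594268798828), (58.857208251953125, 60.30979537963867), 111.32949829101562)
[ 0.5705 -0.017   0.015 ]
[ 0.5705 -0.0163  0.015 ]
[0.57936917 0.22040735 0.026     ] [ 0.57067609 -0.01634805  0.015     ]
[333.22515147 233.64455625] [320.25825387 233.78672662]
```

>>> {"op": "servo_tool", "data": {"series": [[[0,0.003,-0.05,0,0,0,0],[0,0.003,-0.095,0,0,0,0],[0,0.003,-0.125,0,0,0,0],[0,0.003,-0.14,0,0,0,0],[0,0.003,-0.147,0,0,0,0],[0,0.003,-0.147,0,0,0,0]]]}}

```text
clock: 4.5
ee_pos: [0.5711, -0.0167, 0.0048]
tcp_rot: [[0.0, -1.0, 0.001], [-1.0, -0.0, 0.0], [-0.0, -0.001, -1.0]]
ft_force: [-0.6, -0.2, -0.1]
grip_width: 0.997
grip_force: 0.0
```

>>> {"op": "servo_tool", "data": {"series": [[[0,0,0,0,0,0,0.3],[0,0,0,0,0,0,0.5],[0,0,0,0,0,0,0.7],[0,0,0,0,0,0,0.8],[0,0,0,0,0,0,0.8],[0,0,0,0,0,0,0.8]]], "squeeze": 25}}

```text
clock: 5.25
ee_pos: [0.5713, -0.0166, 0.0054]
tcp_rot: [[0.0, -1.0, 0.002], [-1.0, -0.0, 0.0], [-0.0, -0.002, -1.0]]
ft_force: [-2.7, 0.5, 4.7]
grip_width: 0.57
grip_force: 25.1
```

>>> {"op": "servo_tool", "data": {"series": [[[0,0,0.03,0,0,0,0.8],[0,0,0.08,0,0,0,0.8],[0,0.03,0.13,0,0,0,0.8],[0.003,0.09,0.16,0,0,0,0.8],[0.006,0.15,0.16,0,0,0,0.8],[0.008,0.21,0.16,0,0,0,0.8],[0.008,0.27,0.16,0,0,0,0.8],[0.008,0.32,0.16,0,0,0,0.8],[0.008,0.34,0.16,0,0,0,0.8],[0.008,0.34,0.16,0,0,0,0.8]]]}}

```text
clock: 6.5
ee_pos: [0.5783, 0.3243, 0.1641]
tcp_rot: [[0.002, -1.0, -0.0], [-1.0, -0.002, -0.0], [0.0, 0.0, -1.0]]
ft_force: [0.1, -1.1, -0.6]
grip_width: 0.569
grip_force: 26.3
```

```bash
python3 - <<'E'
from h import *
np.set_printoptions(suppress=True)
o=ctrl.observe(); print(o["clock"],o["ee_pos"],o["grip_width"],o["qpos"].round(2))
s=optics.snapshot("wrist"); cv2.imwrite("pics/w2.png",s["img"]); show("stage_center",s); show("dish_center",s)
g=cv2.cvtColor(s["img"],cv2.COLOR_BGR2GRAY)
print([pix([.579+dx,.2205+dy,.026],s).round(0).tolist() for dx in(-.06,.06) for dy in (-.07,.07)],pix([.579,.2205,.026],s))
E
```

```text
6.5 [0.57834696 0.32426335 0.16408233] 0.5687954203153436 [ 0.8   0.39 -0.11 -0.   -1.08 -0.8 ]
stage_center 0.87 [0.3602 0.1905 0.0243] [622.  52.]
stage_center 0.74 [0.5778 0.3266 0.1715] [320. 318.]
stage_center 0.66 [0.5764 0.2189 0.0215] [323.  93.]
dish_center 0.81 [0.5773 0.3254 0.1697] [321. 314.]
[[407.0, -15.0], [394.0, 190.0], [232.0, -15.0], [244.0, 189.0]] [319.05984711  94.95489995]
```

View pics/w2.png

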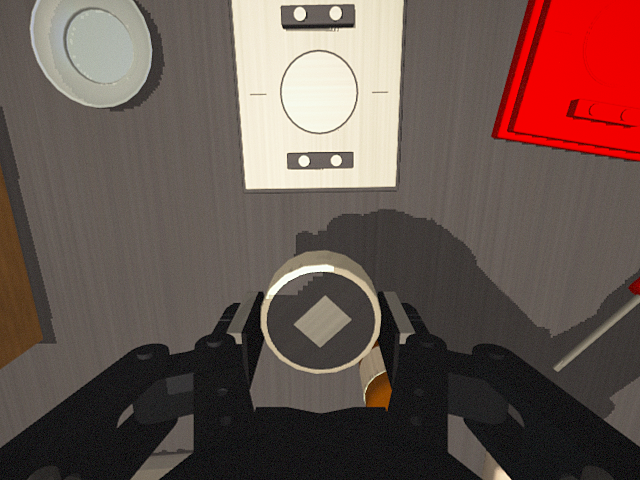

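The wrist view shows the stage's engraved circle at about (319,91), spanning x 281–358 and y 50–133. The dish is level in the fingers, its rim spanning x 261–381 and y 266–374.

```bash
python3 - <<'E'
from h import *
np.set_printoptions(suppress=True)
s=optics.snapshot("wrist"); o=ctrl.observe(); print(o["ee_pos"])
for l,r,t,b,z in ((281,358,50,133,.026),(261,381,266,374,o["ee_pos"][2]+.0152)):
    cx=(l+r)/2;cy=(t+b)/2
    P=[ray(l,cy,z,s),ray(r,cy,z,s),ray(cx,t,z,s),ray(cx,b,z,s)]
    print((P[0]+P[1])[:2]/2,(P[2]+P[3])[:2]/2,np.linalg.norm(P[0]-P[1]),np.linalg.norm(P[2]-P[3]))
E
```

```text
[0.57880436 0.32190872 0.16456026]
[0.5787549  0.21588736] [0.57875338 0.21675529] 0.05709337764825194 0.05695860755800429
[0.57776047 0.32105917] [0.5777567  0.32222015] 0.048617575475192465 0.04872810632132586
```

>>> {"op": "servo_tool", "data": {"series": [[[0,-0.04,0,0,0,0,0.8],[0,-0.08,0,0,0,0,0.8],[0.0005,-0.1035,-0.02,0,0,0,0.8],[0.0005,-0.1035,-0.06,0,0,0,0.8],[0.0005,-0.1035,-0.09,0,0,0,0.8],[0.0005,-0.1035,-0.115,0,0,0,0.8],[0.0005,-0.1035,-0.127,0,0,0,0.8],[0.0005,-0.1035,-0.131,0,0,0,0.8],[0.0005,-0.1035,-0.133,0,0,0,0.8],[0.0005,-0.1035,-0.133,0,0,0,0.8]]]}}

```text
clock: 7.95
ee_pos: [0.5796, 0.22, 0.0321]
tcp_rot: [[0.0, -1.0, 0.001], [-1.0, -0.0, 0.001], [-0.001, -0.001, -1.0]]
ft_force: [0.4, 0.1, -0.9]
grip_width: 0.574
grip_force: 26.3
```

>>> {"op": "servo_tool", "data": {"series": [[[0,0,0,0,0,0,0.35],[0,0,0,0,0,0,0.25],[0,0,0,0,0,0,0],[0,0,0,0,0,0,0],[0,0,0,0,0,0,0]]]}}

```text
clock: 8.57
ee_pos: [0.5792, 0.2198, 0.0313]
tcp_rot: [[0.0, -1.0, -0.0], [-1.0, -0.0, -0.0], [0.0, 0.0, -1.0]]
ft_force: [-0.3, -0.3, 0.4]
grip_width: 1.001
grip_force: 0.0
```

>>> {"op": "servo_tool", "data": {"series": [[[0,0,0.02,0,0,0,0],[0,0,0.07,0,0,0,0],[0,0.04,0.13,0,0,0,0],[0,0.1,0.135,0,0,0,0],[0,0.1,0.135,0,0,0,0],[0,0.1,0.135,0,0,0,0]]]}}

```text
clock: 9.32
ee_pos: [0.5787, 0.3199, 0.1657]
tcp_rot: [[0.001, -1.0, -0.001], [-1.0, -0.001, -0.001], [0.001, 0.001, -1.0]]
ft_force: [0.2, -1.1, 0.3]
grip_width: 0.995
grip_force: 0.0
```

```bash
python3 - <<'E'
from h import *
np.set_printoptions(suppress=True)
o=ctrl.observe(); print(o["clock"],o["ee_pos"],o["grip_width"],o["qpos"].round(2))
s=optics.snapshot("wrist"); cv2.imwrite("pics/w3.png",s["img"]); show("stage_center",s); show("dish_center",s)
s=optics.snapshot("scene");cv2.imwrite("pics/s3.png",s["img"]);  show("stage_center",s); show("dish_center",s)
E
```

```text
9.325 [0.57866066 0.31991061 0.16574491] 0.9951520453488056 [ 0.8   0.38 -0.11 -0.   -1.08 -0.8 ]
stage_center 0.86 [0.36   0.1866 0.0256] [621.  52.]
stage_center 0.87 [0.5743 0.2243 0.0265] [343. 333.]
stage_center 0.79 [0.3609 0.19   0.0276] [415. 289.]
dish_center 0.64 [0.5814 0.2235 0.0369] [340. 331.]
dish_center 0.58 [0.6076 0.0811 0.0124] [300. 296.]
```

View pics/w3.png

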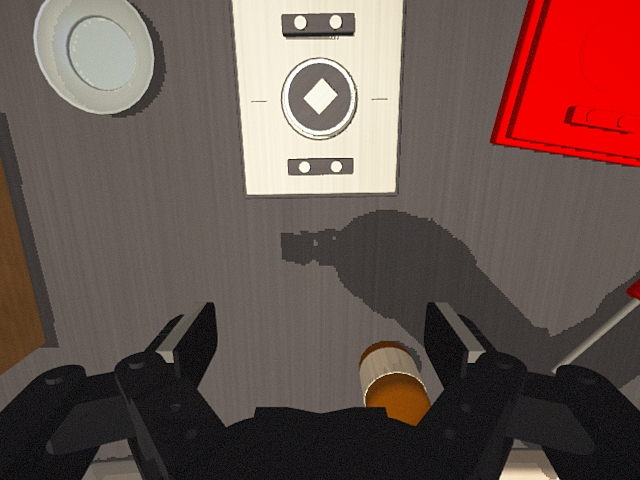

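The dish stands between the stops at (319,98), with the engraved circle just showing around it. The ticks at (259,101) and (380,99) give the stage centre.

```bash
python3 - <<'E'
from h import *
np.set_printoptions(suppress=True)
s=optics.snapshot("wrist"); im=s["img"]; o=ctrl.observe(); print(o["ee_pos"])
d=cv2.absdiff(im,cv2.imread("pics/w3.png")); print("diff",d.mean())
print("stage",ray(319.5,100,.026,s))
g=cv2.cvtColor(im,cv2.COLOR_BGR2GRAY)[55:145,275:365]
b=(g<110).astype(np.uint8)
cs,_=cv2.findContours(b,cv2.RETR_EXTERNAL,cv2.CHAIN_APPROX_NONE)
c=max(cs,key=cv2.contourArea); e=cv2.fitEllipse(c); print(e); print("inner",ray(e[0][0]+275,e[0][1]+55,.045,s))
m=lambda l,r,t,b,z:(ray((l+r)/2,t,z,s)+ray((l+r)/2,b,z,s))/2
print("rim",m(282,356,58,135,.046))
cv2.imwrite("pics/c4.png",cv2.resize(im[0:170,230:410],None,fx=3.5,fy=3.5,interpolation=cv2.INTER_CUBIC))
for l in("cover_center","cover_tab","cover_far"):
  s=optics.snapshot("top");show(l,s)
E
```

```text
[0.57931243 0.31892934 0.16613186]
diff 5.563474392361111
stage [0.57933209 0.21826247 0.026     ]
((44.62748718261719, 43.12688446044922), (60.71828079223633, 65.4623794555664), 0.7144676446914673)
inner [0.57920092 0.21907214 0.045     ]
rim [0.57963603 0.21883737 0.046     ]
cover_center 0.65 [ 0.4947 -0.2067  0.0446] [396. 257.]
cover_center 0.34 [0.5122 0.4612 0.0008] [179. 255.]
cover_tab 0.6 [ 0.4465 -0.2257  0.0615] [404. 272.]
cover_tab 0.32 [ 0.4929 -0.2059  0.0462] [396. 257.]
cover_far 0.69 [ 0.5712 -0.1751  0.0509] [385. 231.]
```

View pics/c4.png

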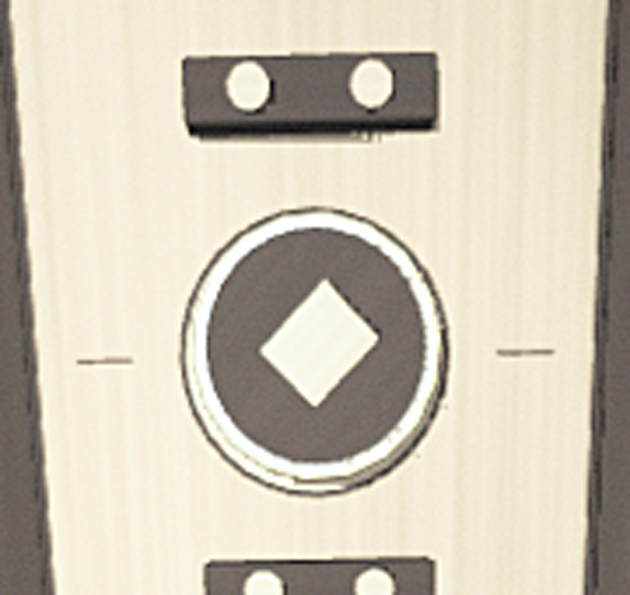

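The dish is centred on the stage to within about 1–2 mm and released. Now I'll go to the stack and hover past the tab so the wrist camera sees it.

>>> {"op": "servo_tool", "data": {"series": [[[-0.004,-0.05,0,0,0,-7,0],[-0.008,-0.105,0,0,0,-14,0],[-0.013,-0.16,0,0,0,-21,0],[-0.018,-0.22,0,0,0,-29,0],[-0.023,-0.28,0,0,0,-37,0],[-0.028,-0.34,0,0,0,-46,0],[-0.034,-0.4,0,0,0,-54,0],[-0.039,-0.46,0,0,0,-62,0],[-0.043,-0.51,0,0,0,-70.6,0],[-0.043,-0.51,0,0,0,-70.6,0]]]}}

```text
clock: 11.22
ee_pos: [0.5355, -0.1932, 0.1662]
tcp_rot: [[-0.945, -0.327, -0.0], [-0.327, 0.945, -0.0], [0.0, -0.0, -1.0]]
ft_force: [-0.8, 0.9, -0.2]
grip_width: 0.997
grip_force: 0.0
```

>>> {"op": "servo_tool", "data": {"series": [[[0,0,0,0,0,0,0],[0,0,0,0,0,0,0],[0,0,0,0,0,0,0]]]}}

```text
clock: 11.6
ee_pos: [0.5365, -0.1892, 0.1664]
tcp_rot: [[-0.943, -0.334, 0.0], [-0.334, 0.943, 0.0], [-0.0, -0.0, -1.0]]
ft_force: [0.2, 0.4, 0.0]
grip_width: 0.997
grip_force: 0.0
```

```bash
python3 - <<'E'
from h import *
np.set_printoptions(suppress=True)
o=ctrl.observe(); print(o["clock"],o["ee_pos"],o["tcp_rot"].round(3).tolist(),o["qpos"].round(2))
s=optics.snapshot("wrist"); cv2.imwrite("pics/w5.png",s["img"])
for l in("cover_center","cover_tab","cover_far","stack_top"): show(l,s)
s=optics.snapshot("scene")
for l in("cover_center","cover_tab","cover_far","stack_top"): show(l,s)
E
```

```text
11.6 [ 0.53651204 -0.18920451  0.16642215] [[-0.943, -0.334, 0.0], [-0.334, 0.943, 0.0], [-0.0, -0.0, -1.0]] [ 0.    0.24 -0.32 -0.   -1.02 -1.23]
cover_center 0.98 [ 0.4992 -0.2112  0.0479] [308. 182.]
cover_tab 0.7 [ 0.444  -0.2244  0.0656] [316.  97.]
cover_far 0.62 [ 0.5701 -0.1819  0.0465] [314. 278.]
cover_tab 0.78 [ 0.4463 -0.2242  0.0655] [304. 189.]
cover_tab 0.43 [ 0.3995 -0.0044  0.0008] [357. 250.]
cover_far 0.69 [ 0.5672 -0.184   0.0464] [270. 215.]
stack_top 0.88 [ 0.4993 -0.2063  0.046 ] [290. 203.]
```

View pics/w5.png

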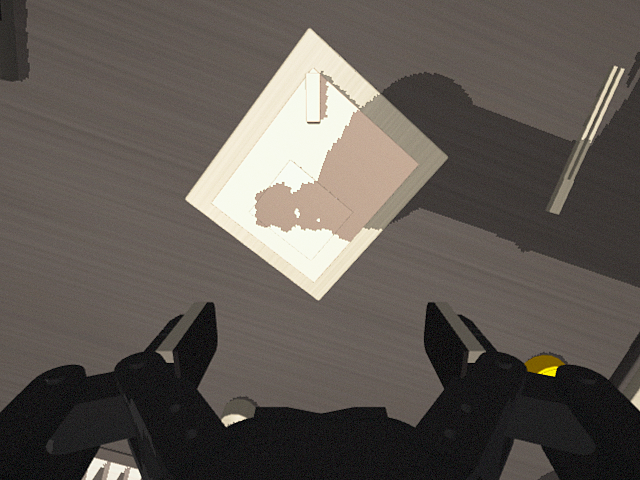

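The wrist view shows the stack with cover corners at about (313,68), (212,204), (315,282) and (418,160). The tab is at (313,97), running vertically in the image. I'll compute the pose from the corners and compare it with the tab's pixels.

```bash
python3 - <<'E'
from h import *
np.set_printoptions(suppress=True)
s=optics.snapshot("wrist"); im=s["img"]
C=[ray(*p,.049,s)[:2] for p in ((313,68),(212,204),(315,282),(418,160))]
c=np.mean(C,0); print(np.round(C,4).tolist(),"centre",c.round(4))
B=[ray(*p,.010,s)[:2] for p in ((309,28),(186,199),(318,300),(447,156))]; print("base",np.round(B,4).tolist(),np.mean(B,0).round(4))
for Q in (C,B):
    e=[Q[1]-Q[0],Q[2]-Q[3],Q[3]-Q[0],Q[2]-Q[1]]; print([(round(float(np.hypot(*v)),4),round(float(np.arctan2(v[1],v[0])),3)) for v in e])
yaw=-.352
for cc in (np.mean(B,0),c):
    R=lambda a:np.array([[np.cos(a),-np.sin(a)],[np.sin(a),np.cos(a)]])
    t=cc+R(yaw)@[-.043,-.035]; print("tab",t.round(4))
    print([pix([*(t+R(yaw+.69)@[i*.014,j*.0045]),z],s).round(0).tolist() for z in(.079,.049) for i in(-1,1) for j in (-1,1)])
g=im[60:130,295:340]
cv2.imwrite("pics/c6.png",cv2.resize(g,None,fx=8,fy=8,interpolation=cv2.INTER_NEAREST))
E
```

```text
[[0.4254, -0.2337], [0.5379, -0.2745], [0.5714, -0.1813], [0.4572, -0.1424]] centre [ 0.498 -0.208]
base [[0.3941, -0.2486], [0.5515, -0.3057], [0.6028, -0.1679], [0.4444, -0.1104]] [ 0.4982 -0.2082]
[(0.1197, -0.348), (0.1207, -0.328), (0.0967, 1.236), (0.0991, 1.226)]
[(0.1675, -0.348), (0.1685, -0.348), (0.147, 1.221), (0.1471, 1.214)]
tab [ 0.4458 -0.2262]
[[305.0, 72.0], [320.0, 72.0], [306.0, 121.0], [320.0, 122.0], [307.0, 80.0], [320.0, 80.0], [307.0, 124.0], [320.0, 124.0]]
tab [ 0.4455 -0.226 ]
[[306.0, 72.0], [321.0, 72.0], [306.0, 121.0], [320.0, 121.0], [307.0, 80.0], [321.0, 80.0], [308.0, 124.0], [320.0, 124.0]]
```

View pics/c6.png

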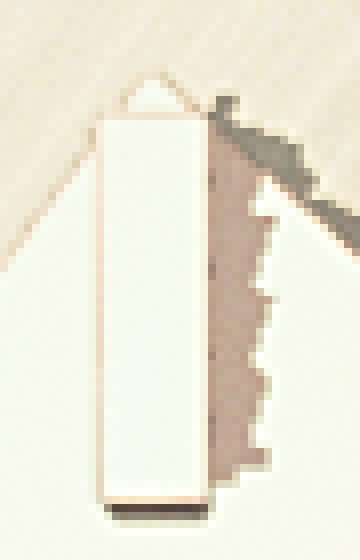

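The tab's top face spans (307–321, 74–122) in the wrist image, so the tab is at about (0.446, −0.225) and aligned with the tool to within 0.01 rad. I'll descend on it and grip.

>>> {"op": "servo_tool", "data": {"series": [[[-0.045,-0.018,0,0,0,0,0],[-0.09,-0.0355,0,0,0,0,0],[-0.09,-0.0355,-0.03,0,0,0,0],[-0.09,-0.0355,-0.065,0,0,0,0],[-0.09,-0.0355,-0.09,0,0,0,0],[-0.09,-0.0355,-0.105,0,0,0,0],[-0.09,-0.0355,-0.111,0,0,0,0],[-0.09,-0.0355,-0.111,0,0,0,0],[-0.09,-0.0355,-0.111,0,0,0,0]]]}}

```text
clock: 13.28
ee_pos: [0.4468, -0.2258, 0.0561]
tcp_rot: [[-0.943, -0.332, 0.001], [-0.332, 0.943, -0.0], [-0.001, -0.001, -1.0]]
ft_force: [-0.2, -0.3, -0.6]
grip_width: 0.997
grip_force: 0.0
```

>>> {"op": "servo_tool", "data": {"series": [[[0,0,0,0,0,0,0.4],[0,0,0,0,0,0,0.7],[0,0,0,0,0,0,0.85],[0,0,0,0,0,0,1],[0,0,0,0,0,0,1],[0,0,0,0,0,0,1],[0,0,0,0,0,0,1]]], "squeeze": 60}}

```text
clock: 14.15
ee_pos: [0.4464, -0.2258, 0.0555]
tcp_rot: [[-0.943, -0.332, 0.0], [-0.332, 0.943, -0.0], [-0.0, -0.0, -1.0]]
ft_force: [-0.6, -0.7, 4.3]
grip_width: 0.092
grip_force: 58.9
```

>>> {"op": "servo_tool", "data": {"series": [[[0.0005,0.0002,0.0057,-0.84,2.36,0,1],[0.0005,0.0002,0.0057,-0.84,2.36,0,1],[0.0011,0.0004,0.0114,-1.67,4.71,0,1],[0.0011,0.0004,0.0114,-1.67,4.71,0,1],[0.0021,0.0007,0.017,-2.51,7.07,0,1],[0.0021,0.0007,0.017,-2.51,7.07,0,1],[0.0032,0.0011,0.0226,-3.35,9.42,0,1],[0.0032,0.0011,0.0226,-3.35,9.42,0,1],[0.0032,0.0011,0.0226,-3.35,9.42,0,1]]]}}

```text
clock: 15.28
ee_pos: [0.4495, -0.2245, 0.0775]
tcp_rot: [[-0.929, -0.332, -0.162], [-0.327, 0.943, -0.057], [0.172, -0.0, -0.985]]
ft_force: [3.5, 2.1, -2.0]
grip_width: 0.093
grip_force: 58.9
```

```bash
python3 - <<'E'
from h import *
np.set_printoptions(suppress=True)
o=ctrl.observe(); print(o["clock"],o["ee_pos"],o["ft_force"].round(2),o["moment"].round(2),o["grip_width"])
s=optics.snapshot("scene"); cv2.imwrite("pics/s7.png",cv2.resize(s["img"][150:270,220:360],None,fx=5,fy=5,interpolation=cv2.INTER_CUBIC))
for l in("cover_center","cover_tab","cover_far","stack_top","stack"): show(l,s,n=2)
E
```

```text
15.275 [ 0.44945121 -0.22445993  0.0774999 ] [ 3.49  2.11 -2.02] [ 1.16 -1.61  0.06] 0.09265010253475248
cover_center 0.56 [ 0.4958 -0.2077  0.0601] [291. 199.]
cover_tab 0.88 [ 0.4525 -0.2248  0.0871] [302. 184.]
cover_far 0.98 [ 0.5675 -0.1826  0.0482] [271. 215.]
stack_top 0.6 [ 0.2862  0.3885 -0.0008] [496. 349.]
stack_top 0.57 [ 0.499  -0.2112  0.043 ] [289. 203.]
stack 0.73 [ 0.4957 -0.2087 -0.0013] [291. 216.]
```

View pics/s7.png

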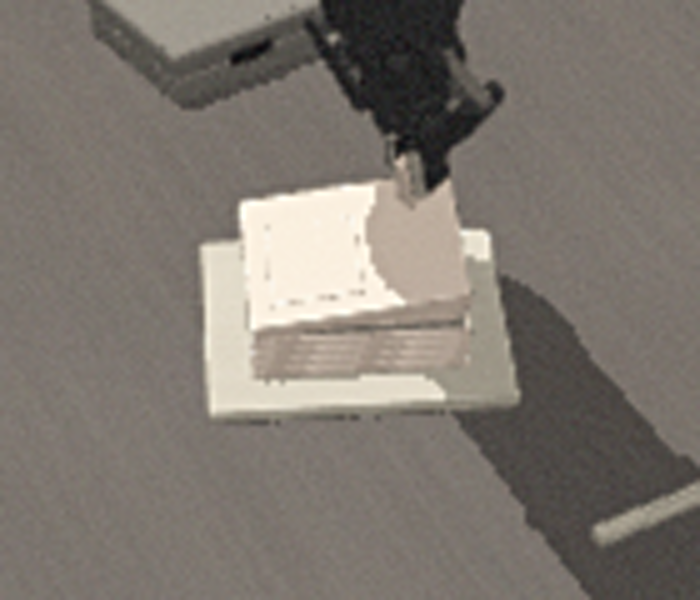

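The cover is tilted about 10° and its tab corner is raised about 23 mm. The far corner is still down and the stack has not moved. I'll continue to 20°, easing towards the far corner.

>>> {"op": "servo_tool", "data": {"series": [[[0.0023,0.0008,0.0055,-0.84,2.36,0,1],[0.0023,0.0008,0.0055,-0.84,2.36,0,1],[0.0043,0.0015,0.011,-1.67,4.71,0,1],[0.0043,0.0015,0.011,-1.67,4.71,0,1],[0.007,0.0025,0.0174,-2.68,7.54,0,1],[0.007,0.0025,0.0174,-2.68,7.54,0,1],[0.0087,0.0031,0.0216,-3.35,9.42,0,1],[0.0087,0.0031,0.0216,-3.35,9.42,0,1],[0.0087,0.0031,0.0216,-3.35,9.42,0,1]]]}}

```text
clock: 16.7
ee_pos: [0.4574, -0.2217, 0.0992]
tcp_rot: [[-0.887, -0.332, -0.322], [-0.312, 0.943, -0.114], [0.341, -0.001, -0.94]]
ft_force: [0.2, 0.5, -1.8]
grip_width: 0.093
grip_force: 59.0
```

```bash
python3 - <<'E'
from h import *
np.set_printoptions(suppress=True)
o=ctrl.observe(); print(o["clock"],o["ee_pos"],o["ft_force"].round(2),o["moment"].round(2),o["grip_width"])
s=optics.snapshot("scene")
for l in("cover_center","cover_tab","cover_far","stack_top","stack"): show(l,s,n=2)
E
```

```text
16.7 [ 0.45739572 -0.22165908  0.09922202] [ 0.16  0.52 -1.8 ] [ 0.46 -1.17  0.07] 0.09272696958781108
cover_center 0.93 [ 0.5012 -0.2041  0.0722] [289. 197.]
cover_tab 0.79 [ 0.4601 -0.2215  0.1097] [300. 178.]
cover_far 0.58 [ 0.5739 -0.1823  0.0469] [268. 216.]
stack_top 0.67 [ 0.4984 -0.2086  0.0461] [290. 203.]
stack_top 0.33 [0.5769 0.2216 0.0264] [341. 333.]
stack 0.79 [ 0.4955 -0.2085 -0.0021] [291. 216.]
```

Freed: the force is now about the cover's weight alone. Lift straight up.

>>> {"op": "servo_tool", "data": {"series": [[[0,0,0.005,0,0,0,1],[0,0,0.01,0,0,0,1],[0,0,0.018,0,0,0,1],[0,0,0.03,0,0,0,1],[0,0,0.05,0,0,0,1],[0,0,0.08,0,0,0,1],[0,0,0.11,0,0,0,1],[0,0,0.11,0,0,0,1]]]}}

```text
clock: 18.0
ee_pos: [0.4595, -0.2218, 0.2124]
tcp_rot: [[-0.888, -0.333, -0.317], [-0.312, 0.943, -0.115], [0.337, -0.003, -0.941]]
ft_force: [0.1, 0.6, -0.9]
grip_width: 0.09
grip_force: 59.0
```

```bash
python3 - <<'E'
from h import *
np.set_printoptions(suppress=True)
o=ctrl.observe(); print(o["clock"],o["ee_pos"],o["ft_force"].round(2),o["moment"].round(2),o["grip_width"])
for c in("scene","top"):
  s=optics.snapshot(c)
  for l in("cover_center","cover_tab","cover_far","stack_top","stack"): show(l,s,n=2)
E
```

```text
18.0 [ 0.45950908 -0.2217849   0.2124051 ] [ 0.05  0.56 -0.92] [ 0.43 -1.12 -0.05] 0.08961206211890464
cover_center 0.58 [ 0.5051 -0.2     0.1876] [288. 162.]
cover_center 0.34 [ 0.4645 -0.2219  0.2201] [299. 143.]
cover_tab 0.67 [ 0.4636 -0.2217  0.2231] [299. 142.]
cover_far 0.24 [ 0.5013 -0.2048  0.1758] [289. 164.]
stack_top 0.89 [ 0.498  -0.2061  0.0463] [290. 203.]
stack_top 0.56 [ 0.5726 -0.1857  0.1598] [266. 180.]
stack 0.7 [ 0.4933 -0.2088  0.0015] [292. 215.]
cover_center 0.61 [ 0.5007 -0.2023  0.1782] [400. 249.]
cover_tab 0.61 [ 0.4573 -0.2223  0.2128] [410. 263.]
cover_far 0.8 [ 0.5723 -0.1732  0.1585] [389. 225.]
stack_top 0.83 [ 0.4969 -0.21    0.0458] [397. 256.]
stack 0.94 [ 0.4939 -0.2055 -0.0023] [394. 259.]
```

>>> {"op": "servo_tool", "data": {"series": [[[0,0.01,0,1.3,-3.8,0,1],[0.004,0.03,0,2.7,-7.5,0,1],[0.01,0.06,0,4,-11.3,0,1],[0.016,0.1,0,5.4,-15.1,0,1],[0.022,0.14,0,6.7,-18.84,0,1],[0.029,0.18,0,6.7,-18.84,0,1],[0.035,0.22,0,6.7,-18.84,0,1],[0.042,0.26,0,6.7,-18.84,0,1],[0.048,0.3,0,6.7,-18.84,0,1],[0.054,0.34,0,6.7,-18.84,0,1]]]}}

```text
clock: 19.85
ee_pos: [0.5121, 0.1198, 0.2096]
tcp_rot: [[-0.943, -0.332, 0.0], [-0.332, 0.943, -0.0], [-0.0, -0.0, -1.0]]
ft_force: [0.6, -0.5, -1.0]
grip_width: 0.09
grip_force: 59.0
```

>>> {"op": "servo_tool", "data": {"series": [[[0.005,0.035,0,0,0,0,1],[0.01,0.06,0,0,0,0,1],[0.0135,0.078,-0.015,0,0,0,1],[0.0135,0.083,-0.035,0,0,0,1],[0.0135,0.083,-0.05,0,0,0,1],[0.0135,0.083,-0.055,0,0,0,1],[0.0135,0.083,-0.055,0,0,0,1],[0.0135,0.083,-0.055,0,0,0,1],[0.0135,0.083,-0.055,0,0,0,1]]]}}

```text
clock: 20.98
ee_pos: [0.5259, 0.2015, 0.1552]
tcp_rot: [[-0.943, -0.332, 0.001], [-0.332, 0.943, 0.001], [-0.001, 0.0, -1.0]]
ft_force: [0.1, 0.1, -0.9]
grip_width: 0.091
grip_force: 59.0
```

```bash
python3 - <<'E'
from h import *
np.set_printoptions(suppress=True)
o=ctrl.observe(); print(o["clock"],o["ee_pos"],o["tcp_rot"].round(3).tolist(),o["ft_force"].round(2),o["grip_width"],np.abs(o["joint_vel"]).max())
for c in("scene","top"):
  s=optics.snapshot(c)
  if c=="scene": cv2.imwrite("pics/s9.png",s["img"])
  for l in("cover_center","cover_tab","cover_far","stack","dish_center"): show(l,s,n=2)
E
```

```text
20.975 [0.52590324 0.20147373 0.15519273] [[-0.943, -0.332, 0.001], [-0.332, 0.943, 0.001], [-0.001, 0.0, -1.0]] [ 0.13  0.12 -0.95] 0.09081811159633481 0.002823907213906611
cover_center 0.94 [0.5753 0.2243 0.1471] [347. 297.]
cover_tab 0.86 [0.5286 0.2036 0.164 ] [362. 276.]
cover_far 0.78 [0.6481 0.2446 0.1479] [319. 317.]
stack 0.77 [ 0.4953 -0.2069 -0.0019] [291. 216.]
dish_center 0.71 [0.58   0.2219 0.0331] [340. 331.]
dish_center 0.64 [0.6072 0.0817 0.0104] [300. 297.]
cover_center 0.69 [0.5746 0.2195 0.1455] [251. 227.]
stack 0.78 [ 0.496  -0.2066  0.0024] [395. 258.]
stack 0.4 [0.737  0.0272 0.0017] [319. 183.]
dish_center 0.7 [0.611  0.0734 0.0106] [304. 222.]
```

View pics/s9.png

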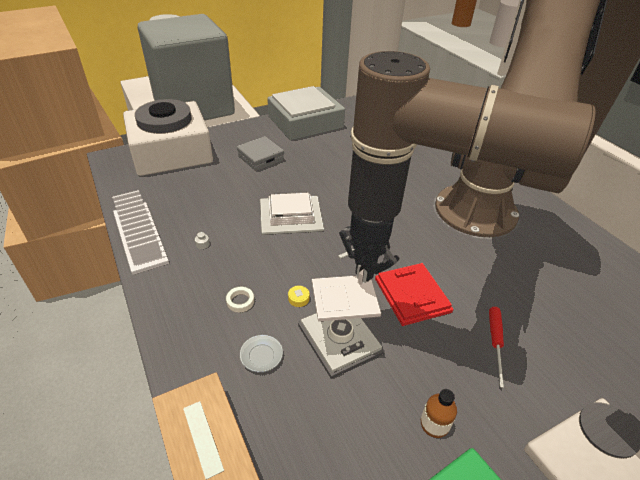

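The cover is held level at (347,297), above the dish at (341,329) on the stage. The stack at (291,210) and the bystanders are unmoved, so I'm handing in.

```bash
python3 -c "
from bench import ctrl
print(ctrl.job_done())"
```

```text
the job is handed in; nothing more can be done
None
```

The job is handed in, with no verdict returned: the dish is released on the stage within about 2 mm of centre, and the peeled cover is held still and level about 10 cm above it, with the rest of the stack where it was and no bystander visibly moved.

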